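Ready the toaster: crumb tray home, then start the toast

TASK

Start the toast: first push the toaster's crumb tray, which stands pulled out at the end with the lever, fully home, then press the lever all the way down until it latches and stays down by itself. Do it with the fingertips and gently enough that the toaster stays where it stands, neither shoved along nor lifted; keep off the bread and leave the things around it alone.

Things in the scene. Friction and masses are not known exactly. Their poses are not given: they have to be found in the camera images.
- toaster: Black two-slot toaster, loose, about 2.2 kg (a level push above some 10 N slides it). Origin on the worktop, NOT under its middle. In its frame (mm, z up) the case spans x -203 to -29, y -124 to 148, z 8 to 190. The lever and tray are on the end face at y -124, which looks along -y, to the robot's right. Its lead is no obstacle; plug: x 215, y 76, 25 high.
- crumb_tray (a joint): How far the crumb tray is out, m: 0 = home against its stop, 0.11 = farthest out. The shallow aluminium tray runs in the toaster's base and comes out along the toaster's -y; it needs 1 to 2 N to slide and stays where it is left.
- tray_pull (a point): Middle of the front edge of the tray's black finger pull: a bar 60 mm wide (toaster x), 12 mm high, its middle 18.5 mm above the worktop, sticking out 18 mm from the tray's 136 x 18 mm black front plate. With the tray home it is at x -116, y -145.5 mm in the toaster's frame. Its axes are the toaster's.
- toaster_lever (a joint): How far the lever is pressed down, m: 0 = up, 0.065 = bottom stop. Sprung: it resists with about 2 N, up to 7 N as it passes a catch at 0.050 to 0.058, and rises again if let go before 0.061; from there the catch holds it down at the stop. The stop itself is hard.
- lever_tab (a point): Middle of the top of the lever's black tab: 40 mm wide (toaster x), sticking out from y -124 to -148 mm, 13 mm thick; lever up: x -116, y -135, z 155.5 mm in the toaster's frame (its axes), then straight down 65 mm. The hand must lean back about 35 degrees, fingertips forward, to clear the case. A fixed round knob is at x -97 to -72, z 39 to 65, out to y -137 mm.
- bread: Two slices of bread, 126 mm long (toaster y) and 13 mm thick, side by side in the slots, standing 36 mm out of the toaster's top; they go down with the lever. Origin: the toaster's origin when the lever is up.
- salt_shaker: Glass salt shaker with a rounded metal top, 44 mm across, 90 mm high, standing behind the toaster as the robot sees it. Loose; its origin is at its underside's middle.
- garlic: Garlic bulb, 56 mm, lying in front of the toaster's long side. Loose; its origin is at its underside's middle.
- tin: Short round food tin, 75 mm across, 58 mm high, to the right of the toaster. Loose; its origin is at its underside's middle.
- sardine_tin: Flat oblong food tin, 63 x 105 x 26 mm, on the right near the robot's edge of the worktop. Loose; its origin is at its underside's middle.

How it is judged:
On the way, in this order (a step that is already met when the one before it is completed fails the run):
1. the crumb tray is pushed fully home while the lever is still up (value of joint crumb_tray below 0.004 m and value of joint toaster_lever below 0.02 m), for 0.2 s.
2. the lever is pressed down to its latch, the tray still home (value of joint toaster_lever above 0.061 m and value of joint crumb_tray below 0.004 m), for 0.2 s.
At the end, for the whole second after the job is handed in: The crumb tray is home to within 4 mm, the lever is latched within 4 mm of its bottom stop with nothing holding it, and the toaster stands upright, at rest, within 30 mm of where it stood (all of step 2 and angle between toaster's own z axis and vertical below 0.06 rad and distance of toaster from where it was at the start of the episode below 0.03 m and linear speed of toaster below 0.02 m/s); the robot touches nothing.
It fails at once if the lever is pressed while the crumb tray is still out (value of joint toaster_lever above 0.03 m and value of joint crumb_tray above 0.012 m).
It fails at once if the toaster is shoved more than 30 mm (distance of toaster from where it was at the start of the episode above 0.03 m).
It fails at once if the toaster is lifted or tipped (height (world z) of toaster above 0.02 m or angle between toaster's own z axis and vertical above 0.12 rad).
It fails at once if the bread is pushed (contact force between bread and the fingers above 2 N or contact force between bread and the arm above 2 N).
It fails at once if a thing standing around is shifted by more than 30 mm or lifted (distance of any of salt_shaker, garlic, tin, sardine_tin from where it was at the start of the episode above 0.03 m).
It also fails if it takes over 42 s, if anything falls off the work surface, if the arm or the gripper's body presses on something with over 40 N, if the wrist force passes 120 N, or if a joint passes its speed limit or range.

ROBOT

A 6-joint arm with a two-finger parallel gripper is mounted at the origin on a cart in front of the work surface, level with it; the furniture and walls round the work are solid. World frame = base frame: x ahead of the robot, y to its left, z up, the work surface at z = 0. Lengths are in m, angles in rad, forces in N, time in s.
With the tool pointing down it reaches from about 0.25 to 0.725 m from the base axis. Payload 4 kg.
Tool frame: the origin (TCP) lies at the very end of the fingers, on their centre line; the grasp point (between the pads) lies 19 mm behind it; z points along the fingers, y is the line along which they close (so a half turn about z gives the same grasp; the last joint's range is limited). The gripper opens to 85 mm and grips with 20 to 120 N. Pads are 22 mm wide; open, the fingers measure 114 mm over their backs; the gripper's body (76 mm by 85 mm) begins 54 mm behind the grasp point. The pads swing forward as they close: fully open they stand 13 mm farther back than shut.
Start: joints at [-1.144, 0.241, 0.005, 1.335, 0, 1.571], TCP at [0.207, -0.455, 0.231] pointing down, gripper open.
Joint ranges: [-2.72, 2.72], [-1.05, 1.87], [-1.09, 1.28], [-1.99, 2.15], [-1.42, 1.44], [-3.14, 3.14]. Speed limits (rad/s): [2.79, 2.79, 3.14, 3.14, 3.14, 3.14].

INTERFACE

Orientations are given as a rotation vector (axis times angle).
In Python, from station import ctrl gives the robot as it stands.
- The arm moves only by the shell command python3 -m crank 'ROWS'. ROWS is JSON, a list of rows, each an object with "linear": the shift along the tool's x, y, z in units of 2 cm (1.0 is 2 cm), a list of three; "delta_rot": the turn, a rotation vector about the tool's x, y, z in units of 8 degrees (1.0 is 8 degrees), a list of three; "claw": the closure, from -1 (fully open) to 1 (shut). In form: [{"linear": [x, y, z], "delta_rot": [wx, wy, wz], "claw": claw}, ...]. A call has 1 to 10 rows; each row shifts and turns the commanded pose from where the row before left it, along the tool's axes as they then stand; what a row does not reach is not made up. A row lasts 1/10 s, in which the tool goes at most 50 mm and 8.59 degrees, less where a joint would pass 70% of its speed; a pose out of reach is approached as far as the arm can. A call with a number of a shift or a turn outside -1 to 1 is refused whole. A call with a gripper value outside its range is refused whole. The fingers move at their own pace and stop on an object; the grip force is fixed at half the most. Time passes only in rows, so rows that do not move let the fingers close. It gives the time, the measured TCP pose, the force, the opening and the grip force at its end, in the units of the state.
- ctrl.get_state(): the state, without advancing time (a new reading comes with each control period).
- ctrl.read_camera(name): name is "scene" or "top" or "wrist"; returns a dict with "pixels" (384x512x3 uint8, blue, green, red), "fx", "fy", "cx", "cy" (pixels), "dist_coeffs" ([k1, k2, p1, p2, k3] as OpenCV has them; the pictures are not rectified), "pose" (4x4, takes a point from camera to world coordinates); the wrist camera has in their place "T_tool_cam" (4x4, takes a point from camera to tool coordinates, whose origin is the TCP and whose axes are the flange's). Camera axes: x right, y up, looking along -z (the intrinsics and any distortion apply to the point x, -y, -z); pixel columns grow to the right and rows downward; lengths in m; the calibration is good to about 2 mm. A picture is of the moment at which its call begins: read the wrist's pose just before it. There is no depth.
- ctrl.job_done(): hands the job in; it is judged then, once.
The state is a dict: "time": time; "q": joint angles; "qvel": joint speeds; "joint_torque": joint torques, N m; "position": TCP position; "tcp_rot": TCP orientation; "contact_force": force on the tool from outside, world axes, zero at the start; "torque": the same for the moment, N m; "finger_gap": finger opening in m; "finger_force": force on a finger pad.
Only numpy, scipy, OpenCV 4.12 (cv2) and the standard library are available. Lean on these libraries where they do the work, as an engineer would, in place of code of your own. Each camera call takes 0.05 s, during which the arm holds its last target. There are 200 camera calls.

## Working session

There is one attempt and no reset: what is moved stays moved. The work goes in short steps, Python scripts to look and compute and a shell command to move; the robot and the scene stay as the last step left them, time stands still between calls to the robot, and variables do not carry over. Pictures are saved under pics/ and viewed, at most 10 in all, crops included, and the job is handed in when it is done.

```bash
mkdir -p pics; ls; python3 - <<'E'
from station import ctrl
import cv2,numpy as np
s=ctrl.get_state();print({k:np.round(v,3).tolist() for k,v in s.items()})
for n in ("scene","top"):
    c=ctrl.read_camera(n);cv2.imwrite(f"pics/{n}0.png",c["pixels"]);np.save(f"{n}0.npy",c,allow_pickle=True)
    print(n,{k:np.round(v,3).tolist() for k,v in c.items() if k!="pixels"})
E
```

```text
pics
{'time': 0.0, 'q': [-1.144, 0.241, 0.004, 1.335, -0.0, 1.571], 'qvel': [-0.0, -0.001, -0.001, -0.001, -0.001, 0.002], 'joint_torque': [0.0, -37.232, 25.241, 0.017, -0.0, 0.0], 'position': [0.207, -0.455, 0.23], 'tcp_rot': [-3.068, -0.665, 0.001], 'contact_force': [0.16, 0.627, 0.911], 'torque': [-0.017, 0.006, -0.003], 'finger_force': 0.0, 'finger_gap': 0.085}
scene {'fx': 495.261, 'fy': 495.261, 'cx': 251.749, 'cy': 187.2, 'dist_coeffs': [0.004, 0.0, 0.0, 0.0, 0.0], 'pose': [[0.854, -0.4, 0.333, 0.961], [0.52, 0.668, -0.532, -0.756], [-0.009, 0.628, 0.778, 1.06], [0.0, 0.0, 0.0, 1.0]]}
top {'fx': 388.976, 'fy': 388.976, 'cx': 254.293, 'cy': 194.406, 'dist_coeffs': [-0.075, 0.0, 0.0, 0.0, 0.0], 'pose': [[-0.022, 0.998, -0.064, 0.49], [-1.0, -0.022, -0.003, -0.092], [-0.004, 0.063, 0.998, 1.076], [0.0, 0.0, 0.0, 1.0]]}
```

View pics/scene0.png

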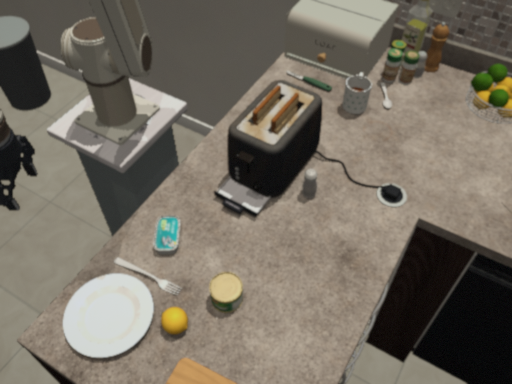

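View pics/top0.png

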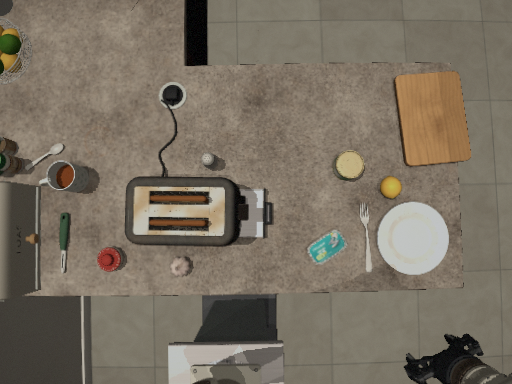

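The scene picture shows the toaster at about (275,140), with the tray out at (240,195). In the top view the case spans (127–240, 177–245), the tray pull is at (268,213), the lever tab at (245,212), the tin at (350,165) and the sardine tin at (326,247).

```bash
python3 - <<'E'
import cv2,numpy as np
t=cv2.imread("pics/top0.png")[150:270,110:290];s=cv2.imread("pics/scene0.png")[70:220,205:335]
cv2.imwrite("pics/tc.png",cv2.resize(t,None,fx=4.4,fy=4.4,interpolation=cv2.INTER_CUBIC))
cv2.imwrite("pics/sc.png",cv2.resize(s,None,fx=4,fy=4,interpolation=cv2.INTER_CUBIC))
E
cat > h.py <<'E'
import numpy as np,cv2
def load(n): return np.load(f"{n}.npy",allow_pickle=True).item()
def ray(c,uv):
    K=np.array([[c["fx"],0,c["cx"]],[0,c["fy"],c["cy"]],[0,0,1]])
    p=cv2.undistortPoints(np.array(uv,float).reshape(-1,1,2),K,np.array(c["dist_coeffs"],float)).reshape(-1,2)
    P=np.array(c["pose"]);d=np.c_[p[:,0],-p[:,1],-np.ones(len(p))]@P[:3,:3].T
    return P[:3,3],d
def plane(c,uv,z):
    o,d=ray(c,uv);return o+d*((z-o[2])/d[:,2])[:,None]
def proj(c,X):
    P=np.array(c["pose"]);q=(np.atleast_2d(X)-P[:3,3])@P[:3,:3]
    K=np.array([[c["fx"],0,c["cx"]],[0,c["fy"],c["cy"]],[0,0,1]])
    q=q*[1,-1,-1];return cv2.projectPoints(q,np.zeros(3),np.zeros(3),K,np.array(c["dist_coeffs"],float))[0].reshape(-1,2)
E
```

```text
(no output)
```

View pics/tc.png

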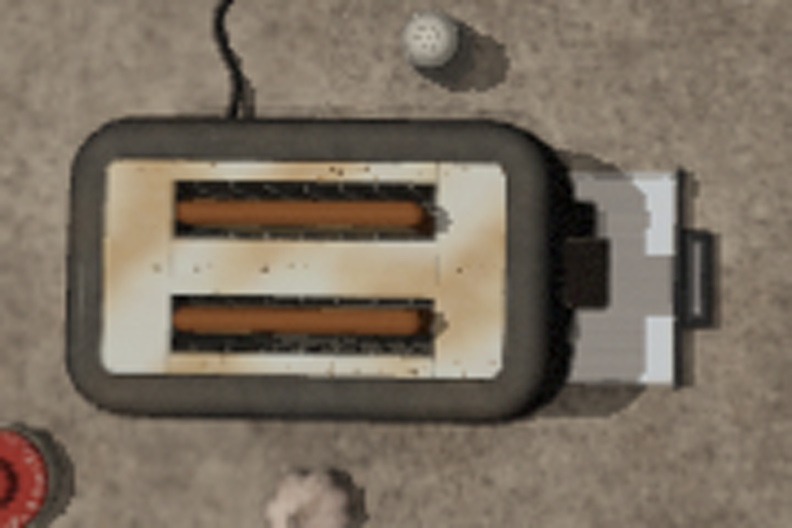

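View pics/sc.png

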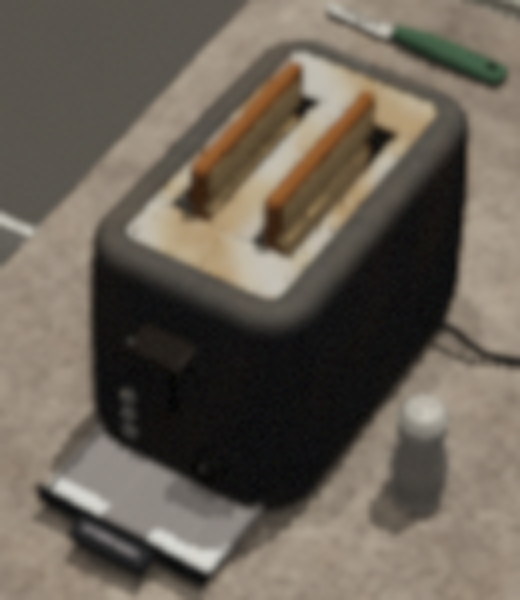

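The top crop shows the lever tab at crop (566–608, 238–307), the pull's front edge at x≈716 (y 230–328), the tray's front plate at x≈680 (y 170–386), and the bread at y 213 and 320. In the scene crop the tab's top is a quad near (160,347) and the pull is near (112,545).

```bash
python3 - <<'E'
from h import *
t=load("top0");s=load("scene0")
T=lambda a:(np.array(a,float)+.5)/4.4-.5+[110,150]
S=lambda a:(np.array(a,float)+.5)/4-.5+[205,70]
R=lambda n,x:print(n,(1000*x).round(0).tolist())
R("bread ends z226",plane(t,T([[178,213],[422,214],[173,320],[422,321]]),.226))
R("bread ends scene",plane(s,S([[200,165],[295,70],[275,197],[368,98]]),.226))
R("lever top z155",plane(t,T([[608,238],[608,307]]),.1555))
R("lever scene",plane(s,S([[122,340],[187,362],[197,350],[140,325]]),.1555))
R("pull z24.5",plane(t,T([[716,232],[714,328]]),.0245))
R("pull scene",plane(s,S([[73,533],[140,562]]),.0245))
R("plate z~27",plane(t,T([[682,171],[680,387]]),.020))
R("case sides z150?",plane(t,T([[300,118],[300,414],[68,265]]),.16))
R("tin",plane(t,[[350,165]],.058));R("sard",plane(t,[[326,247],[307,246],[346,240]],.026))
R("salt",plane(t,T([[431,40]]),.085));R("garlic",plane(t,T([[312,500]]),.03))
# two-view pull centre & tab front centre
def tri(a,b):
    o1,d1=ray(t,[a]);o2,d2=ray(s,[b]);d1,d2=d1[0],d2[0]
    k=np.linalg.lstsq(np.c_[d1,-d2],o2-o1,rcond=None)[0];p,q=o1+k[0]*d1,o2+k[1]*d2
    return (p+q)/2,np.linalg.norm(p-q)
print(tri(T([715,280]),S([107,548])),tri(T([608,272]),S([155,351])))
E
```

```text
bread ends z226 [[541.0, 140.0, 226.0], [538.0, 17.0, 226.0], [487.0, 143.0, 226.0], [484.0, 18.0, 226.0]]
bread ends scene [[484.0, 24.0, 226.0], [490.0, 133.0, 226.0], [538.0, 23.0, 226.0], [544.0, 133.0, 226.0]]
lever top z155 [[527.0, -74.0, 155.0], [489.0, -73.0, 155.0]]
lever scene [[485.0, -70.0, 155.0], [529.0, -65.0, 155.0], [529.0, -54.0, 155.0], [488.0, -54.0, 155.0]]
pull z24.5 [[534.0, -137.0, 24.0], [475.0, -135.0, 24.0]]
pull scene [[481.0, -132.0, 24.0], [531.0, -130.0, 24.0]]
plate z~27 [[572.0, -118.0, 20.0], [439.0, -113.0, 20.0]]
case sides z150? [[595.0, 91.0, 160.0], [436.0, 93.0, 160.0], [518.0, 218.0, 160.0]]
tin [[627.0, -344.0, 58.0]]
sard [[411.0, -279.0, 26.0], [414.0, -228.0, 26.0], [428.0, -334.0, 26.0]]
salt [[647.0, 29.0, 85.0]]
garlic [[376.0, 112.0, 30.0]]
(array([ 0.50630881, -0.13469756,  0.02851537]), np.float64(0.004436045098551815)) (array([ 0.5090762, -0.0727411,  0.1611355]), np.float64(0.0023356736684007062))
```

Both views agree. The tab's front middle is at about (508,-73) mm and the pull's front middle at (505,-136). Toaster yaw is about -0.03 rad and the tray is about 65 mm out. Next I work out the moves.

```bash
cat > g.py <<'E'
import sys,numpy as np
from station import ctrl
from scipy.spatial.transform import Rotation as R
# usage: g.py x y z (mm) [lean deg]: shift first in present axes, and turn needed
yaw=-0.03;f=np.array([-np.sin(yaw),np.cos(yaw),0]);ty=np.array([np.cos(yaw),np.sin(yaw),0])
s=ctrl.get_state();Rc=R.from_rotvec(s["tcp_rot"]);p=np.array(s["position"])
a=[float(v) for v in sys.argv[1:]];L=np.radians(a[3] if len(a)>3 else 35)
z=np.sin(L)*f-np.cos(L)*np.array([0,0,1]);Rt=R.from_matrix(np.c_[np.cross(ty,z),ty,z])
print("pos",(p*1000).round(1),"F",np.round(s["contact_force"],1),"t",s["time"],"q",np.round(s["q"],2))
d=np.array(a[:3])/1000-p
print("shift now",(Rc.inv().apply(d)/.02).round(2),"after turn",(Rt.inv().apply(d)/.02).round(2))
print("turn",((Rc.inv()*Rt).as_rotvec()/np.radians(8)).round(2))
print("unit steps (20mm) in goal axes: +y(f)",Rt.inv().apply(f).round(3),"+z",Rt.inv().apply([0,0,1]).round(3),"+x",Rt.inv().apply(ty).round(3))
E
python3 g.py 504 -225 200
```

```text
pos [ 206.8 -454.6  230.5] F [0.3 0.8 0.4] t 0.1 q [-1.14  0.24  0.    1.34 -0.    1.57]
shift now [18.28 -4.3   1.53] after turn [ 8.89 14.51  8.09]
turn [ 2.42  3.9  -7.72]
unit steps (20mm) in goal axes: +y(f) [0.819 0.    0.574] +z [ 0.574  0.    -0.819] +x [-0.  1. -0.]
```

```bash
python3 -m crank '[{"linear":[0.9,-0.2,0],"delta_rot":[0,0,0],"claw":1},{"linear":[0.9,-0.2,0],"delta_rot":[0,0,0],"claw":1},{"linear":[0.9,-0.2,0],"delta_rot":[0,0,0],"claw":1},{"linear":[0.9,-0.2,0],"delta_rot":[0,0,0],"claw":1},{"linear":[0.9,-0.2,0],"delta_rot":[0,0,0],"claw":1},{"linear":[0.9,-0.2,0],"delta_rot":[0,0,0],"claw":1},{"linear":[0.9,-0.2,0],"delta_rot":[0,0,0],"claw":1},{"linear":[0.9,-0.2,0],"delta_rot":[0,0,0],"claw":1},{"linear":[0.9,-0.2,0],"delta_rot":[0,0,0],"claw":1},{"linear":[0.9,-0.2,0],"delta_rot":[0,0,0],"claw":1}]'
python3 -m crank '[{"linear":[0.9,-0.2,0],"delta_rot":[0,0,0],"claw":1},{"linear":[0.9,-0.2,0],"delta_rot":[0,0,0],"claw":1},{"linear":[0.9,-0.2,0],"delta_rot":[0,0,0],"claw":1},{"linear":[0.9,-0.2,0],"delta_rot":[0,0,0],"claw":1},{"linear":[0.9,-0.2,0],"delta_rot":[0,0,0],"claw":1},{"linear":[0.9,-0.2,0],"delta_rot":[0,0,0],"claw":1},{"linear":[0.9,-0.2,0],"delta_rot":[0,0,0],"claw":1}]'
python3 -m crank '[{"linear":[0,0,0],"delta_rot":[0.24,0.39,-0.77],"claw":1},{"linear":[0,0,0],"delta_rot":[0.24,0.39,-0.77],"claw":1},{"linear":[0,0,0],"delta_rot":[0.24,0.39,-0.77],"claw":1},{"linear":[0,0,0],"delta_rot":[0.24,0.39,-0.77],"claw":1},{"linear":[0,0,0],"delta_rot":[0.24,0.39,-0.77],"claw":1},{"linear":[0,0,0],"delta_rot":[0.24,0.39,-0.77],"claw":1},{"linear":[0,0,0],"delta_rot":[0.24,0.39,-0.77],"claw":1},{"linear":[0,0,0],"delta_rot":[0.24,0.39,-0.77],"claw":1},{"linear":[0,0,0],"delta_rot":[0.24,0.39,-0.77],"claw":1},{"linear":[0,0,0],"delta_rot":[0.24,0.39,-0.77],"claw":1}]'
python3 g.py 504 -205 40
```

```text
time: 1.1
position: [0.3546, -0.3435, 0.2308]
tcp_rot: [-3.069, -0.665, 0.001]
contact_force: [1.3, 0.6, 0.1]
finger_gap: 0.0001
finger_force: 0.0
time: 1.8
position: [0.4576, -0.2659, 0.2307]
tcp_rot: [-3.069, -0.665, 0.001]
contact_force: [0.5, -0.0, 0.2]
finger_gap: 0.0001
finger_force: 0.0
time: 2.8
position: [0.457, -0.2668, 0.231]
tcp_rot: [-1.904, -1.85, -0.603]
contact_force: [0.4, -0.2, 0.0]
finger_gap: -0.0003
finger_force: 0.0
pos [ 457.  -266.8  231. ] F [ 0.4 -0.2  0. ] t 2.8 q [-0.77  0.62  0.43  1.81  0.44  0.73]
shift now [-2.89  2.22  9.64] after turn [-2.89  2.25  9.63]
turn [0.02 0.   0.01]
unit steps (20mm) in goal axes: +y(f) [0.819 0.    0.574] +z [ 0.574  0.    -0.819] +x [-0.  1. -0.]
```

```bash
python3 -m crank '[{"linear":[-0.29,0.22,0.96],"delta_rot":[0,0,0],"claw":1},{"linear":[-0.29,0.22,0.96],"delta_rot":[0,0,0],"claw":1},{"linear":[-0.29,0.22,0.96],"delta_rot":[0,0,0],"claw":1},{"linear":[-0.29,0.22,0.96],"delta_rot":[0,0,0],"claw":1},{"linear":[-0.29,0.22,0.96],"delta_rot":[0,0,0],"claw":1},{"linear":[-0.29,0.22,0.96],"delta_rot":[0,0,0],"claw":1},{"linear":[-0.29,0.22,0.96],"delta_rot":[0,0,0],"claw":1},{"linear":[-0.29,0.22,0.96],"delta_rot":[0,0,0],"claw":1},{"linear":[-0.29,0.22,0.96],"delta_rot":[0,0,0],"claw":1},{"linear":[-0.29,0.22,0.96],"delta_rot":[0,0,0],"claw":1}]'
python3 g.py 504 -180 13
python3 - <<'E'
from station import ctrl
import cv2
cv2.imwrite("pics/w1.png",ctrl.read_camera("wrist")["pixels"])
cv2.imwrite("pics/s1.png",cv2.resize(ctrl.read_camera("scene")["pixels"][120:270,160:340],None,fx=4,fy=4,interpolation=cv2.INTER_CUBIC))
E
```

```text
time: 3.8
position: [0.5037, -0.2056, 0.0393]
tcp_rot: [-1.909, -1.847, -0.6]
contact_force: [0.1, -0.3, 1.7]
finger_gap: 0.0
finger_force: 0.0
pos [ 503.7 -205.6   39.3] F [ 0.1 -0.3  1.7] t 3.8 q [-0.65  0.75  0.14  1.34  0.49  0.86]
shift now [ 0.3  -0.03  1.81] after turn [ 0.29 -0.02  1.81]
turn [ 0.02  0.02 -0.02]
unit steps (20mm) in goal axes: +y(f) [0.819 0.    0.574] +z [ 0.574  0.    -0.819] +x [-0.  1. -0.]
```

View pics/w1.png

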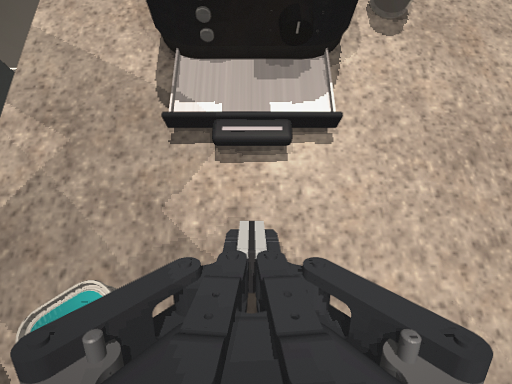

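The wrist view shows the pull (213–291, y 120–145) straight ahead of the fingertips at (251,225), laterally aligned. I go down and then push.

```bash
python3 -m crank '[{"linear":[0.1,0,0.6],"delta_rot":[0,0,0],"claw":1},{"linear":[0.1,0,0.6],"delta_rot":[0,0,0],"claw":1},{"linear":[0.1,0,0.6],"delta_rot":[0,0,0],"claw":1},{"linear":[0,0,0],"delta_rot":[0,0,0],"claw":1},{"linear":[0.41,0,0.287],"delta_rot":[0,0,0],"claw":1},{"linear":[0.41,0,0.287],"delta_rot":[0,0,0],"claw":1},{"linear":[0.41,0,0.287],"delta_rot":[0,0,0],"claw":1},{"linear":[0.2,0,0.14],"delta_rot":[0,0,0],"claw":1},{"linear":[0.2,0,0.14],"delta_rot":[0,0,0],"claw":1}]'; python3 g.py 506 -135 13
```

```text
time: 4.8
position: [0.5062, -0.1404, 0.0147]
tcp_rot: [-1.909, -1.849, -0.601]
contact_force: [-0.8, -0.9, 1.6]
finger_gap: 0.0002
finger_force: 0.7
pos [ 506.2 -140.4   14.7] F [-0.8 -0.9  1.6] t 4.8 q [-0.56  0.72 -0.    1.18  0.52  0.95]
shift now [ 0.17 -0.02  0.22] after turn [ 0.17 -0.02  0.22]
turn [ 0.03  0.03 -0.01]
unit steps (20mm) in goal axes: +y(f) [0.819 0.    0.574] +z [ 0.574  0.    -0.819] +x [-0.  1. -0.]
```

```bash
for i in 1; do python3 -m crank '[{"linear":[0.2,0,0.14],"delta_rot":[0,0,0],"claw":1},{"linear":[0.2,0,0.14],"delta_rot":[0,0,0],"claw":1},{"linear":[0.2,0,0.14],"delta_rot":[0,0,0],"claw":1},{"linear":[0.2,0,0.14],"delta_rot":[0,0,0],"claw":1}]'; python3 -m crank '[{"linear":[0.2,0,0.14],"delta_rot":[0,0,0],"claw":1},{"linear":[0.2,0,0.14],"delta_rot":[0,0,0],"claw":1},{"linear":[0.2,0,0.14],"delta_rot":[0,0,0],"claw":1},{"linear":[0.2,0,0.14],"delta_rot":[0,0,0],"claw":1}]';done
```

```text
time: 5.2
position: [0.5069, -0.1211, 0.0144]
tcp_rot: [-1.91, -1.848, -0.601]
contact_force: [0.6, -1.0, 0.9]
finger_gap: 0.0002
finger_force: 0.7
time: 5.6
position: [0.5075, -0.1014, 0.0143]
tcp_rot: [-1.91, -1.848, -0.601]
contact_force: [-0.1, -1.3, 1.4]
finger_gap: 0.0001
finger_force: 0.7
```

Pushing at about 1.5 N with the tray sliding. I take the rest slowly.

```bash
python3 -m crank '[{"linear":[0.16,0,0.115],"delta_rot":[0,0,0],"claw":1},{"linear":[0.16,0,0.115],"delta_rot":[0,0,0],"claw":1},{"linear":[0.08,0,0.06],"delta_rot":[0,0,0],"claw":1},{"linear":[0.08,0,0.06],"delta_rot":[0,0,0],"claw":1},{"linear":[0,0,0],"delta_rot":[0,0,0],"claw":1}]'; python3 -m crank '[{"linear":[0.08,0,0.06],"delta_rot":[0,0,0],"claw":1},{"linear":[0.08,0,0.06],"delta_rot":[0,0,0],"claw":1},{"linear":[0,0,0],"delta_rot":[0,0,0],"claw":1}]'
```

```text
time: 6.1
position: [0.5077, -0.0896, 0.014]
tcp_rot: [-1.909, -1.847, -0.601]
contact_force: [0.3, 0.4, -0.0]
finger_gap: -0.0001
finger_force: 0.0
time: 6.4
position: [0.5078, -0.0857, 0.0139]
tcp_rot: [-1.909, -1.847, -0.601]
contact_force: [0.1, -0.4, -0.5]
finger_gap: 0.0001
finger_force: 0.1
```

```bash
python3 -m crank '[{"linear":[0.08,0,0.06],"delta_rot":[0,0,0],"claw":1},{"linear":[0,0,0],"delta_rot":[0,0,0],"claw":1}]'|sed -n 2,4p; python3 -m crank '[{"linear":[0.06,0,0.04],"delta_rot":[0,0,0],"claw":1},{"linear":[0,0,0],"delta_rot":[0,0,0],"claw":1}]'|sed -n 2,4p;python3 -m crank '[{"linear":[0.06,0,0.04],"delta_rot":[0,0,0],"claw":1},{"linear":[0,0,0],"delta_rot":[0,0,0],"claw":1}]'|sed -n 2,4p
python3 - <<'E'
from station import ctrl
import cv2,numpy as np
c=ctrl.read_camera("wrist");np.save("w2.npy",c,allow_pickle=True);cv2.imwrite("pics/w2.png",c["pixels"])
E
```

```text
position: [0.5079, -0.0837, 0.0138]
tcp_rot: [-1.909, -1.847, -0.601]
contact_force: [-0.7, -0.9, -0.5]
position: [0.508, -0.0823, 0.0138]
tcp_rot: [-1.909, -1.848, -0.601]
contact_force: [-1.4, -0.1, -0.4]
position: [0.5081, -0.0809, 0.0138]
tcp_rot: [-1.909, -1.847, -0.601]
contact_force: [-0.2, -1.5, -0.3]
```

View pics/w2.png

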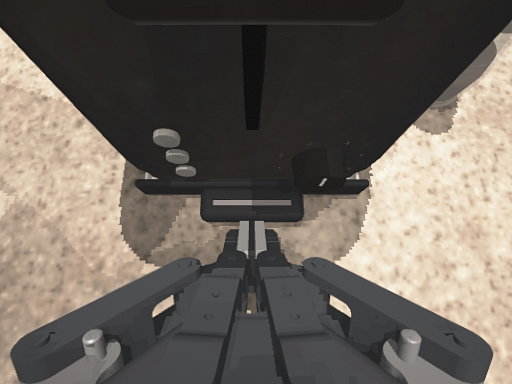

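The wrist view shows the tray's plate (row 185) nearly against the case, with no aluminium visible. I keep feeling for the stop.

```bash
python3 -m crank '[{"linear":[0.06,0,0.04],"delta_rot":[0,0,0],"claw":1},{"linear":[0,0,0],"delta_rot":[0,0,0],"claw":1}]'|sed -n 2,4p; python3 -m crank '[{"linear":[0.06,0,0.04],"delta_rot":[0,0,0],"claw":1},{"linear":[0,0,0],"delta_rot":[0,0,0],"claw":1}]'|sed -n 2,4p
```

```text
position: [0.5081, -0.0796, 0.0139]
tcp_rot: [-1.91, -1.848, -0.601]
contact_force: [-0.8, -2.0, -0.5]
position: [0.5082, -0.0794, 0.0138]
tcp_rot: [-1.912, -1.849, -0.599]
contact_force: [-1.1, -5.4, 0.7]
```

The stop is felt at TCP y=-79.4 mm (5.4 N), which matches the prediction of about -80. I back off, rise, and then go over the tab.

```bash
python3 -m crank '[{"linear":[0,0,0],"delta_rot":[0,0,0],"claw":1},{"linear":[-0.41,0,-0.287],"delta_rot":[0,0,0],"claw":1},{"linear":[-0.41,0,-0.287],"delta_rot":[0,0,0],"claw":1},{"linear":[-0.41,0,-0.287],"delta_rot":[0,0,0],"claw":1},{"linear":[0,0,0],"delta_rot":[0,0,0],"claw":1}]'
python3 -m crank '[{"linear":[0.53,0,-0.755],"delta_rot":[0,0,0],"claw":1},{"linear":[0.53,0,-0.755],"delta_rot":[0,0,0],"claw":1},{"linear":[0.53,0,-0.755],"delta_rot":[0,0,0],"claw":1},{"linear":[0.53,0,-0.755],"delta_rot":[0,0,0],"claw":1},{"linear":[0.53,0,-0.755],"delta_rot":[0,0,0],"claw":1},{"linear":[0.53,0,-0.755],"delta_rot":[0,0,0],"claw":1},{"linear":[0.53,0,-0.755],"delta_rot":[0,0,0],"claw":1},{"linear":[0.53,0,-0.755],"delta_rot":[0,0,0],"claw":1},{"linear":[0.53,0,-0.755],"delta_rot":[0,0,0],"claw":1},{"linear":[0,0,0],"delta_rot":[0,0,0],"claw":1}]'
python3 g.py 508 -62 180
python3 - <<'E'
from station import ctrl
import cv2,numpy as np
c=ctrl.read_camera("wrist");w=c["pixels"]
s=cv2.resize(ctrl.read_camera("scene")["pixels"][90:250,190:330],None,fx=2.4,fy=2.4,interpolation=cv2.INTER_CUBIC)
cv2.imwrite("pics/w3.png",np.hstack([cv2.resize(w,(448,336)),s[:336]])) if s.shape[0]>=336 else 0
E
```

```text
time: 7.95
position: [0.5077, -0.1098, 0.0139]
tcp_rot: [-1.912, -1.846, -0.602]
contact_force: [1.3, -1.0, -0.2]
finger_gap: 0.0002
finger_force: 0.0
time: 8.95
position: [0.5082, -0.1079, 0.1824]
tcp_rot: [-1.911, -1.851, -0.605]
contact_force: [0.7, -0.6, 0.5]
finger_gap: -0.0001
finger_force: 0.0
pos [ 508.2 -107.9  182.4] F [ 0.7 -0.6  0.5] t 8.95 q [-0.51  0.51  0.11  1.48  0.53  1.01]
shift now [ 1.82 -0.09  1.4 ] after turn [ 1.81 -0.08  1.41]
turn [0.06 0.03 0.  ]
unit steps (20mm) in goal axes: +y(f) [0.819 0.    0.574] +z [ 0.574  0.    -0.819] +x [-0.  1. -0.]
```

View pics/w3.png

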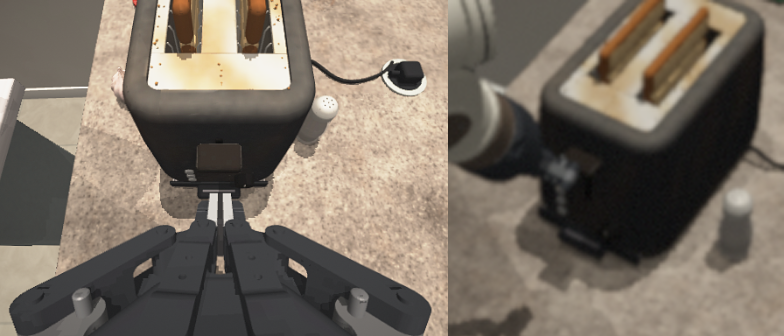

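The view shows the tray home and the tab (197–243, y 143–175) centred on the fingertips at x≈220. I move forward over the tab, then feel downwards.

```bash
python3 -m crank '[{"linear":[0.31,0,0.22],"delta_rot":[0,0,0],"claw":1},{"linear":[0.31,0,0.22],"delta_rot":[0,0,0],"claw":1},{"linear":[0.31,0,0.22],"delta_rot":[0,0,0],"claw":1},{"linear":[0.31,0,0.22],"delta_rot":[0,0,0],"claw":1},{"linear":[0.31,0,0.22],"delta_rot":[0,0,0],"claw":1},{"linear":[0.2,0,0.14],"delta_rot":[0,0,0],"claw":1},{"linear":[0,0,0],"delta_rot":[0,0,0],"claw":1}]'; python3 g.py 508 -62 162
python3 -m crank '[{"linear":[-0.15,0,0.2],"delta_rot":[0,0,0],"claw":1},{"linear":[-0.15,0,0.2],"delta_rot":[0,0,0],"claw":1},{"linear":[-0.15,0,0.2],"delta_rot":[0,0,0],"claw":1},{"linear":[-0.15,0,0.2],"delta_rot":[0,0,0],"claw":1},{"linear":[0,0,0],"delta_rot":[0,0,0],"claw":1}]'
```

```text
time: 9.75
position: [0.5082, -0.0637, 0.1798]
tcp_rot: [-1.908, -1.849, -0.601]
contact_force: [0.6, -0.7, -0.3]
finger_gap: -0.0001
finger_force: 0.0
pos [508.2 -63.7 179.8] F [ 0.6 -0.7 -0.3] t 9.75 q [-0.44  0.47  0.04  1.41  0.55  1.09]
shift now [-0.44 -0.02  0.78] after turn [-0.44 -0.01  0.78]
turn [ 0.02  0.02 -0.01]
unit steps (20mm) in goal axes: +y(f) [0.819 0.    0.574] +z [ 0.574  0.    -0.819] +x [-0.  1. -0.]
time: 10.25
position: [0.5081, -0.0654, 0.1589]
tcp_rot: [-1.91, -1.846, -0.601]
contact_force: [-0.1, 0.1, 0.3]
finger_gap: 0.0003
finger_force: 0.4
```

```bash
python3 -m crank '[{"linear":[0.26,0,-0.064],"delta_rot":[0,0,0],"claw":1},{"linear":[0,0,0],"delta_rot":[0,0,0],"claw":1},{"linear":[-0.143,0,0.205],"delta_rot":[0,0,0],"claw":1},{"linear":[-0.143,0,0.205],"delta_rot":[0,0,0],"claw":1},{"linear":[0,0,0],"delta_rot":[0,0,0],"claw":1}]'
python3 -m crank '[{"linear":[-0.143,0,0.205],"delta_rot":[0,0,0],"claw":1},{"linear":[-0.143,0,0.205],"delta_rot":[0,0,0],"claw":1},{"linear":[0,0,0],"delta_rot":[0,0,0],"claw":1}]'
```

```text
time: 10.75
position: [0.5084, -0.0617, 0.1532]
tcp_rot: [-1.909, -1.847, -0.601]
contact_force: [1.1, 0.0, 0.6]
finger_gap: -0.0001
finger_force: 0.5
time: 11.05
position: [0.5083, -0.0617, 0.1429]
tcp_rot: [-1.909, -1.847, -0.601]
contact_force: [0.3, 0.5, 1.0]
finger_gap: 0.0002
finger_force: 0.6
```

```bash
python3 -m crank '[{"linear":[-0.143,0,0.205],"delta_rot":[0,0,0],"claw":1},{"linear":[-0.143,0,0.205],"delta_rot":[0,0,0],"claw":1},{"linear":[-0.143,0,0.205],"delta_rot":[0,0,0],"claw":1},{"linear":[0,0,0],"delta_rot":[0,0,0],"claw":1}]'
python3 - <<'E'
from station import ctrl
import cv2,numpy as np
c=ctrl.read_camera("wrist");w=c["pixels"]
s=cv2.resize(ctrl.read_camera("scene")["pixels"][90:250,190:330],None,fx=2.4,fy=2.4,interpolation=cv2.INTER_CUBIC)
cv2.imwrite("pics/w4.png",np.hstack([cv2.resize(w,(448,336)),s[:336]]))
E
```

```text
time: 11.45
position: [0.5084, -0.0617, 0.1279]
tcp_rot: [-1.909, -1.847, -0.601]
contact_force: [-0.3, 0.3, 1.2]
finger_gap: -0.0001
finger_force: 0.7
```

View pics/w4.png

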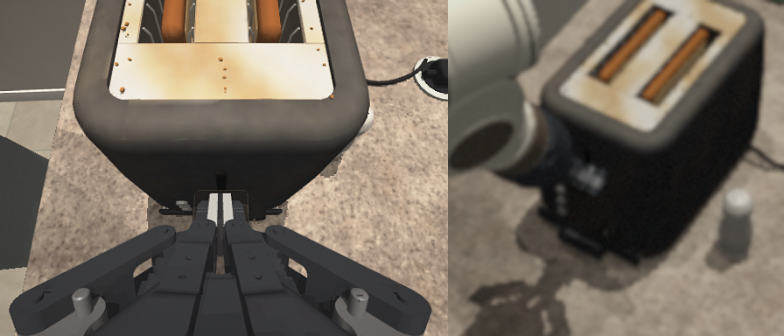

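The bread has sunk with the lever and the tips sit on the tab, so I continue down in small steps until the stop.

```bash
python3 -m crank '[{"linear":[-0.143,0,0.205],"delta_rot":[0,0,0],"claw":1},{"linear":[-0.143,0,0.205],"delta_rot":[0,0,0],"claw":1},{"linear":[-0.143,0,0.205],"delta_rot":[0,0,0],"claw":1},{"linear":[-0.143,0,0.205],"delta_rot":[0,0,0],"claw":1},{"linear":[0,0,0],"delta_rot":[0,0,0],"claw":1}]'|sed -n '2p;4p'
python3 -m crank '[{"linear":[-0.086,0,0.123],"delta_rot":[0,0,0],"claw":1},{"linear":[-0.086,0,0.123],"delta_rot":[0,0,0],"claw":1},{"linear":[0,0,0],"delta_rot":[0,0,0],"claw":1}]'|sed -n '2p;4p'
python3 -m crank '[{"linear":[-0.057,0,0.082],"delta_rot":[0,0,0],"claw":1},{"linear":[0,0,0],"delta_rot":[0,0,0],"claw":1}]'|sed -n '2p;4p'
```

```text
position: [0.5086, -0.0618, 0.1083]
contact_force: [-0.2, 0.5, 4.3]
position: [0.5085, -0.0618, 0.1025]
contact_force: [-0.6, 0.3, 1.6]
position: [0.5085, -0.0619, 0.1003]
contact_force: [-0.6, -0.5, 1.1]
```

```bash
python3 -m crank '[{"linear":[-0.057,0,0.082],"delta_rot":[0,0,0],"claw":1},{"linear":[0,0,0],"delta_rot":[0,0,0],"claw":1}]'|sed -n '2p;4p'
python3 -m crank '[{"linear":[-0.043,0,0.061],"delta_rot":[0,0,0],"claw":1},{"linear":[0,0,0],"delta_rot":[0,0,0],"claw":1}]'|sed -n '2p;4p'
```

```text
position: [0.5085, -0.0621, 0.0981]
contact_force: [-0.3, 0.6, -0.0]
position: [0.5085, -0.062, 0.0969]
contact_force: [1.0, 0.2, -0.5]
```

```bash
python3 -m crank '[{"linear":[-0.043,0,0.061],"delta_rot":[0,0,0],"claw":1},{"linear":[0,0,0],"delta_rot":[0,0,0],"claw":1}]'|sed -n '2p;4p'
python3 -m crank '[{"linear":[-0.029,0,0.041],"delta_rot":[0,0,0],"claw":1},{"linear":[0,0,0],"delta_rot":[0,0,0],"claw":1}]'|sed -n '2p;4p'
```

```text
position: [0.5087, -0.062, 0.0956]
contact_force: [-0.3, -0.1, 0.6]
position: [0.5087, -0.062, 0.095]
contact_force: [-0.6, -0.9, 1.8]
```

```bash
python3 -m crank '[{"linear":[-0.029,0,0.041],"delta_rot":[0,0,0],"claw":1},{"linear":[0,0,0],"delta_rot":[0,0,0],"claw":1}]'|sed -n '2p;4p'
python3 -m crank '[{"linear":[-0.029,0,0.041],"delta_rot":[0,0,0],"claw":1},{"linear":[0,0,0],"delta_rot":[0,0,0],"claw":1}]'|sed -n '2p;4p'
```

```text
position: [0.5088, -0.062, 0.0948]
contact_force: [-1.8, -1.7, 6.4]
position: [0.5089, -0.062, 0.0946]
contact_force: [-3.0, -1.4, 12.5]
```

The hard stop is felt at z 0.0946 (12 N). I lift off, back away and check.

```bash
python3 -m crank '[{"linear":[0.14,0,-0.2],"delta_rot":[0,0,0],"claw":1},{"linear":[0.28,0,-0.4],"delta_rot":[0,0,0],"claw":1},{"linear":[0.28,0,-0.4],"delta_rot":[0,0,0],"claw":1},{"linear":[0,0,-0.8],"delta_rot":[0,0,0],"claw":1},{"linear":[-0.4,0,-0.7],"delta_rot":[0,0,0],"claw":1},{"linear":[-0.4,0,-0.7],"delta_rot":[0,0,0],"claw":1},{"linear":[-0.4,0,-0.7],"delta_rot":[0,0,0],"claw":1},{"linear":[-0.4,0,-0.7],"delta_rot":[0,0,0],"claw":1},{"linear":[0,0,0],"delta_rot":[0,0,0],"claw":1},{"linear":[0,0,0],"delta_rot":[0,0,0],"claw":1}]'
python3 - <<'E'
from station import ctrl
import cv2,numpy as np
c=ctrl.read_camera("wrist");w=c["pixels"]
s=cv2.resize(ctrl.read_camera("top")["pixels"][150:270,110:290],None,fx=2,fy=2.8,interpolation=cv2.INTER_CUBIC)
cv2.imwrite("pics/w5.png",np.hstack([cv2.resize(w,(430,336)),s[:336]]))
E
```

```text
time: 14.75
position: [0.5063, -0.1291, 0.1581]
tcp_rot: [-1.91, -1.847, -0.602]
contact_force: [-0.5, -0.6, -0.7]
finger_gap: 0.0002
finger_force: 0.0
```

View pics/w5.png

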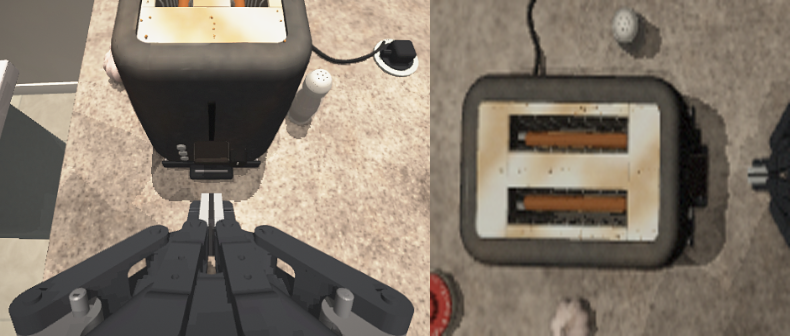

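The lever tab stays down (wrist picture, 192–230 at row 150), the bread is lowered, the tray is home, and the toaster's left edge is at top-view column ~126, as before. Nothing is touched.

```bash
python3 -c "
from station import ctrl
print(ctrl.job_done())"
```

```text
the job is handed in; nothing more can be done
None
```

I pushed the crumb tray home and pressed the lever to its stop, where it stayed down by itself. The toaster stayed put in the last pictures, and the job was handed in at about 15 s with no verdict shown.

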